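# Refit the gear-well cover of a bench lathe

### The arm

A 6-joint arm with a two-finger parallel gripper is mounted at the origin on the work surface. World frame = base frame: x ahead of the robot, y to its left, z up, the work surface at z = 0. Lengths are in m, angles in degrees, forces in N, time in s.
With the tool pointing down it reaches from about 0.375 to 0.9 m from the base axis. Payload 3.1 kg.
Tool frame: the origin (TCP) lies at the centre of the arm's flange, where the gripper is bolted on; the fingertips stand 182 mm ahead of it and the grasp point (between the pads) lies bot.grip_point_offset ahead of it (bot.grip_point_offset is the distance from the TCP to the grasp point, in m); x points along the fingers, z is the direction in which the jaws open and shut, and the axes are right-handed (so a half turn about x gives the same grasp; the last joint's range is limited). The gripper opens to 87 mm and grips with 3 to 60 N. Pads are 19 mm wide; open, the fingers measure 117 mm over their backs; the gripper's body (75 mm by 190 mm) begins 51 mm behind the grasp point.
Start: joints at [63.34, 30.224, 82.088, -0, 67.689, -10.227], TCP at [0.177, 0.599, 0.405] pointing down, gripper open.
Joint ranges: [-176.69, 176.69], [-43.24, 126.21], [12.49, 139.97], [-82, 262], [0, 151.66], [-163.58, 163.58]. Speed limits (degrees/s): [159.86, 159.86, 180, 180, 180, 180].

### API

Orientations are given as a 3x3 rotation matrix whose columns are the frame's x, y, z axes.
In Python, from rig import bot gives the robot as it stands.
- The arm moves only by the tool step_arm, never from a script. Its argument "motion" is a list that holds one entry, the list of rows, each a list of 7 numbers: the turn, a rotation vector about the world's x, y, z in degrees, then the shift along the world's x, y, z in mm, then the finger opening in mm, from 0 to 87. A call has 1 to 12 rows; each row is the pose to reach, as a shift and turn from the pose commanded when the call began; what a row does not reach only later rows make up. A row lasts 1/12 s, in which the tool goes at most 41.7 mm and 7.16 degrees, less where a joint would pass 70% of its speed; a pose out of reach is approached as far as the arm can. A call with a gripper value outside its range is refused whole. The fingers move at their own pace and stop on an object; the grip force is fixed at half the most. Time passes only in rows, so rows that repeat a pose let the fingers close. It gives the time, the measured TCP pose, the force and the opening at its end, in the units of the state.
- bot.read_state(): the state, without advancing time (a new reading comes with each control period).
- bot.capture(name): name is "scene" or "top"; returns a dict with "frame" (420x560x3 uint8, red, green, blue), "range_z" (420x560 float32, m along the optical axis (not along the pixel's ray), 0 where there is no reading), "fx", "fy", "cx", "cy" (pixels), "dist_coeffs" ([k1, k2, p1, p2, k3] as OpenCV has them; the pictures are not rectified), "cam_to_world" (4x4, takes a point from camera to world coordinates). Camera axes: x right, y down, z forward; pixel columns grow to the right and rows downward; lengths in m; the calibration is good to about 2 mm. A picture is of the moment at which its call begins.
- bot.hand_in(): hands the job in, once; it reports no verdict.
The state is a dict: "time_s": time; "joint_positions": joint angles; "qvel": joint speeds; "tau": joint torques, N m; "position": TCP position; "tcp_rot": TCP orientation; "force": force on the tool from outside, world axes, zero at the start; "moment": the same for the moment, N m; "opening": opening from 0.0 (shut) to 1.0 (fully open).
Only numpy, scipy, OpenCV 4.12 (cv2) and the standard library are available. Lean on these libraries where they do the work, as an engineer would, in place of code of your own. Each camera call takes 0.05 s, during which the arm holds its last target.

### The job

Close the gear well of the little lathe: swing the lock bar aside out of the way, slide the cover along the deck until its front edge is hooked under the yellow lip, press its back end down until it clicks home under the spring catch, then swing the lock bar fully back across the cover. Leave the oil bottle, the caliper and the brass bush where they are.

Things in the scene. Friction and masses are not known exactly. Their poses are not given: they have to be found in the camera images.
- bed: Blue-grey lathe bed fixed to the bench, 150 mm wide (x), y -228 to +299 mm. Origin on the bench surface below the back end of the gear well; own +y runs along the bed from the deck, over the well, to the yellow lip; z up. Headstock beyond y = 179, up to 140 mm high.
- deck (a point): Middle of the deck's end, on its surface: bed coordinates (0, 0, 61) mm. The deck is flat, 61 mm above the bench, y -225 to 0. Guide strips 5 mm high keep the cover on line: 111 mm apart where y < -47, narrowing to 88 mm at y = -7.
- well (a point): Middle of the foot of the well's back wall, at ledge height: bed coordinates (0, 0, 45) mm, axes as the bed's. The well is 88 mm wide, y 0 to 142.5 (end wall); the cover rests in it on two ledges 45 mm above the bench, 16 mm below the deck. Side walls 66 mm high. Gears lie below the ledges.
- lip_edge (a point): Middle of the yellow lip's lower edge nearest the deck: bed coordinates (0, 130.5, 55) mm. The lip crosses the well at its end, y 130.5 to 142.5, from 55 to 63 mm above the bench: 10 mm gap between it and the ledges.
- bar_pivot (a point): Pivot of the lock bar, on the well wall: bed coordinates (-58, 22, 66.5) mm, at the bar's underside.
- bar_knob (a point): On the axis of the lock bar's red knob, 13 mm below its top. The bar: steel, 56 mm long from its pivot, 14 mm wide, 66.5 to 75.5 mm above the bench. The knob: 12 mm round post 46 mm from the pivot, 75.5 to 101.5 mm above the bench; push it sideways, 1 to 2 N.
- lock_bar (a joint): Angle of the lock bar about its upright pivot, rad. 0 (stop): straight across the well to the bed's +x, locked. Grows as it swings over the deck, clockwise from above; 1.57 points to the bed's -y, clear of the cover; stop at 1.7. Starts between 0 and 0.45, barring the way. Stays where it is left.
- catch (a joint): Brass spring catch in the well's back wall, 40 mm wide: how far it is pushed back, m (0 sprung out, stop 0.009). Sprung out, its sloping nose juts 6 mm into the well, 8 to 15.5 mm above the ledges; the cover's back edge, pressed down (5 to 20 N), pushes it back and it snaps out over that edge.
- cover: Loose aluminium cover, 84 mm wide (x), 140 mm long (y), 0.3 to 0.55 kg. Origin: centre of its underside; +y to its front edge. Body 18 mm thick, y -60 to +56; 6 mm thick flanges at the front (to y 70, goes under the lip) and back (to y -70, goes under the catch). Starts flat on the deck, front to the lip, 48 to 78 mm short of the well. Home: origin 70 to 72.5 mm along y from well.
- cover_nose (a point): Middle of the lower front edge of the cover: cover coordinates (0, 70, 0) mm. It tips down on the ledges by itself once the cover's middle is past the deck's end.
- cover_tail (a point): Middle of the lower back edge of the cover: cover coordinates (0, -70, 0) mm. It stays up on the deck, then on the catch's slope about 13 mm above the ledges, until pressed down.
- cover_rib (a point): Middle of the top of the black rib across the cover: cover coordinates (0, -20, 40) mm. The rib is 60 mm wide (x), 12 mm thick (y) and 22 mm high; it can be pushed from behind or pinched.
- oil_bottle: Yellow oil bottle, 44 mm across, 110 mm high, standing on the bench beside the bed; origin under its centre. Leave alone.
- caliper: Steel caliper lying on the bench beside the bed, 150 mm long (y), 4 to 6 mm thick; origin under the middle of its beam. Leave alone.
- bush: Brass bush, ring 48 mm across, 16 mm high, on the bench between bed and robot; origin under its centre. Leave alone.
Mind the look-alikes: they are no part of the job. There is more than one size of the cover; the one meant has the size given above.

How it is judged:
By the outcome, as a careful person would: the job done as asked, in the order asked, and still so for the second after the job is handed in, with the robot touching nothing.
It also fails if it takes over 64 s, if anything falls off the work surface, if the arm or the gripper's body presses on something with over 40 N, if the wrist force passes 120 N, or if a joint passes its speed limit or range.

## Working session

There is one attempt and no reset: what is moved stays moved. The work goes in short steps, Python scripts to look and compute and a tool call to move; the robot and the scene stay as the last step left them, time stands still between calls to the robot, and variables do not carry over. Pictures are saved under pics/ and viewed, and the job is handed in when it is done.

Besides the shell and the picture viewer there is one more tool, called as name(argument=value, ...), one argument or row to a line, values as JSON. step_arm: Moves the arm, as the interface text tells. Its arguments: {"type":"object","properties":{"motion":{"type":"array"}},"required":["motion"]}

```bash
mkdir -p pics; cat > h.py <<'E'
import numpy as np, cv2
from rig import bot
def cap(n,tag):
    c=bot.capture(n); cv2.imwrite(f'pics/{tag}.png',c['frame'][:,:,::-1]); np.savez(f'pics/{tag}.npz',**c); return c
def KD(c):
    return np.array([[c['fx'],0,c['cx']],[0,c['fy'],c['cy']],[0,0,1.]]),np.array(c['dist_coeffs'],float)
def ray(c,uv):
    K,D=KD(c); p=cv2.undistortPoints(np.array(uv,float).reshape(-1,1,2),K,D).reshape(-1,2)
    d=np.c_[p,np.ones(len(p))]; T=np.array(c['cam_to_world']); return T[:3,3],d@T[:3,:3].T
def onz(c,uv,z):
    o,d=ray(c,uv); return o+d*((z-o[2])/d[:,2])[:,None]
def dep(c,uv):
    uv=np.array(uv,float).reshape(-1,2); o,d=ray(c,uv); z=c['range_z'][uv[:,1].astype(int),uv[:,0].astype(int)]; return o+d*z[:,None]
def proj(c,P):
    K,D=KD(c); T=np.linalg.inv(np.array(c['cam_to_world'])); P=np.array(P,float).reshape(-1,3)
    r,_=cv2.Rodrigues(T[:3,:3]); return cv2.projectPoints(P,r,T[:3,3],K,D)[0].reshape(-1,2)
E
python3 - <<'E'
from h import *
for n in('scene','top'):
    c=cap(n,n+'0'); print(n,c['fx'],c['cx'],c['cy'],c['dist_coeffs'],np.round(c['cam_to_world'],3).tolist())
s=bot.read_state(); print(s, bot.grip_point_offset)
E
```

```text
scene 502.67555759062117 278.70818828919727 199.19177945257107 [0.04245621 0.         0.         0.         0.        ] [[0.678, 0.444, -0.586, 1.226], [0.735, -0.404, 0.545, -0.678], [0.005, -0.8, -0.6, 0.738], [0.0, 0.0, 0.0, 1.0]]
top 416.5288428560023 277.91954305539144 208.80091729433045 [-0.04077432  0.          0.          0.          0.        ] [[0.007, -0.995, 0.096, 0.5], [-1.0, -0.006, 0.013, -0.095], [-0.012, -0.096, -0.995, 1.046], [0.0, 0.0, 0.0, 1.0]]
{'time_s': 0.1, 'joint_positions': array([ 6.33398092e+01,  3.02737925e+01,  8.21501779e+01,  1.71323992e-03,
        6.76900038e+01, -1.02284721e+01]), 'qvel': array([ 0.00399419, -0.12111002, -0.23309234, -0.07413515, -0.0128846 ,
        0.04787514]), 'tau': array([ 2.42457900e-04, -4.40988851e+01, -1.77151483e+01,  6.35082833e-02,
        5.33958490e-02, -4.91039214e-05]), 'position': array([0.17663205, 0.59919239, 0.40386121]), 'tcp_rot': array([[-9.17283135e-04, -9.59154131e-01,  2.82882505e-01],
       [-1.76532328e-03,  2.82883736e-01,  9.59152582e-01],
       [-9.99998021e-01,  3.80435417e-04, -1.95270159e-03]]), 'force': array([0.02196243, 0.48228621, 0.15820835]), 'moment': array([0.00063515, 0.03610452, 0.03717978]), 'opening': 0.9975533091624856} 0.1635
```

```bash
ls
```

```text
h.py
pics
```

View pics/scene0.png

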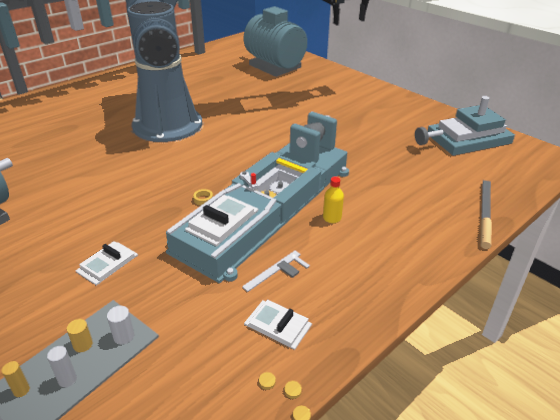

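View pics/top0.png

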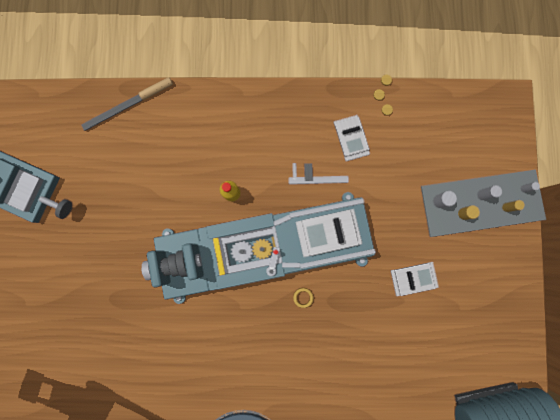

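```bash
python3 - <<'E'
import cv2
a=cv2.imread('pics/top0.png')[180:310,130:390]; cv2.imwrite('pics/t0z.png',cv2.resize(a,None,fx=3,fy=3,interpolation=cv2.INTER_CUBIC))
a=cv2.imread('pics/scene0.png')[110:280,160:360]; cv2.imwrite('pics/s0z.png',cv2.resize(a,None,fx=3.5,fy=3.5,interpolation=cv2.INTER_CUBIC))
E
```

```text
(no output)
```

View pics/t0z.png

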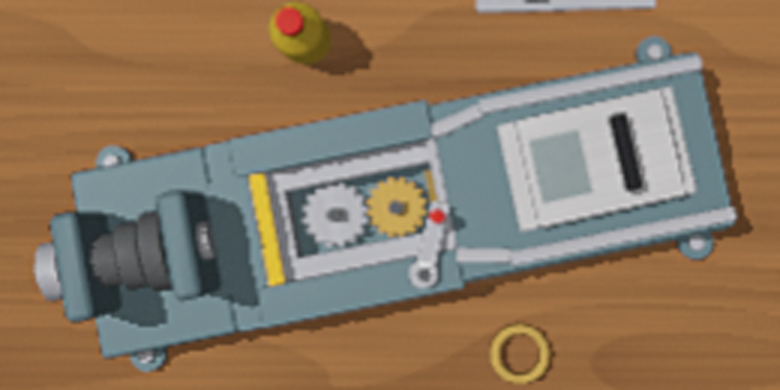

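View pics/s0z.png

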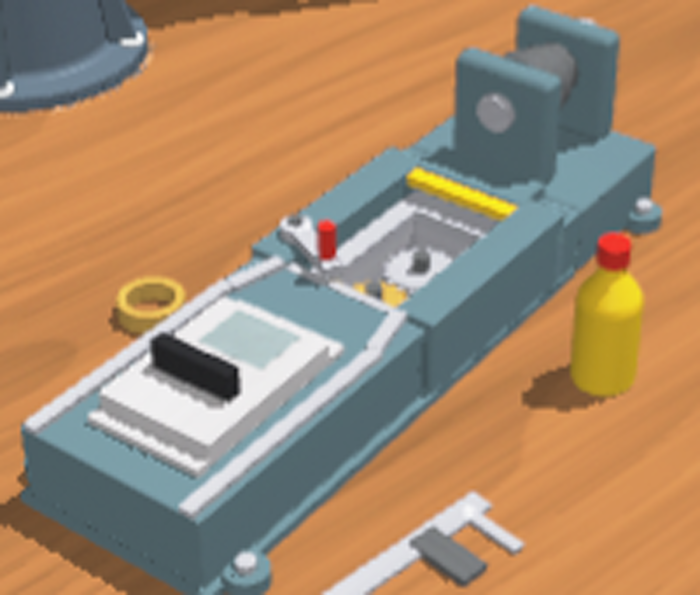

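```bash
cat > m.py <<'E'
from h import *
def masks(c):
    h=cv2.cvtColor(c['frame'],cv2.COLOR_RGB2HSV); H,S,V=[h[...,i].astype(int) for i in range(3)]
    return dict(yel=(H>20)&(H<34)&(S>180)&(V>120), red=((H<6)|(H>174))&(S>170)&(V>100), blk=(V<70)&(S<90), wht=(S<40)&(V>150))
def comps(m,amin=8):
    n,l,s,ce=cv2.connectedComponentsWithStats(m.astype(np.uint8),connectivity=8)
    return [(s[i].tolist(),ce[i].round(1).tolist(),l==i) for i in range(1,n) if s[i][4]>=amin]
E
python3 - <<'E'
from m import *
for n in('top','scene'):
    c=dict(np.load(f'pics/{n}0.npz')); M=masks(c)
    box=(130,180,390,310) if n=='top' else (160,110,360,280)
    for k in('yel','red','blk','wht'):
        for s,ce,m in comps(M[k]):
            if box[0]<ce[0]<box[2] and box[1]<ce[1]<box[3]:
                z={'yel':.063,'red':.1015,'blk':.101,'wht':.079}[k]
                r=cv2.minAreaRect(np.argwhere(m)[:,::-1].astype(np.float32))
                print(n,k,s,ce,'onz',(onz(c,[ce],z)[0]*1e3).round(1),'dep',(dep(c,[ce])[0]*1e3).round(1),'rect',np.round(r[0],1),np.round(r[1],1),round(r[2],1), (onz(c,cv2.boxPoints(r),z)[:,:2]*1e3).round(0).tolist())
E
```

```text
top yel [227, 181, 10, 7, 28] [232.1, 183.7] onz [654.5  27.9  63. ] dep [653.   26.7  72.7] rect [231.5 183.5] [10.3  3.1] 26.6 [[657.0, 42.0], [664.0, 39.0], [653.0, 17.0], [646.0, 20.0]]
top yel [220, 188, 14, 10, 68] [226.1, 193.9] onz [629.9  41.8  63. ] dep [627.5  39.4  80.6] rect [225.8 193.4] [13.8  7.8] 14.0 [[626.0, 61.0], [644.0, 57.0], [636.0, 24.0], [618.0, 29.0]]
top yel [214, 238, 10, 37, 148] [218.5, 256.1] onz [482.3  57.   63. ] dep [482.2  57.6  59.1] rect [218.5 256. ] [36.3  4. ] 79.4 [[523.0, 70.0], [525.0, 61.0], [442.0, 44.0], [440.0, 53.0]]
top red [222, 183, 9, 9, 61] [226.2, 186.8] onz [641.2  36.6 101.5] dep [639.6  35.1 111.9] rect [226. 187.] [8. 8.] 90.0 [[650.0, 46.0], [650.0, 28.0], [632.0, 28.0], [631.0, 46.0]]
top red [274, 251, 4, 3, 10] [275.5, 251.8] onz [493.6 -77.7 101.5] dep [493.6 -77.7 100.1] rect [275.5 252. ] [2. 3.] 90.0 [[495.0, -74.0], [495.0, -81.0], [491.0, -81.0], [491.0, -74.0]]
top blk [334, 218, 10, 25, 125] [338.4, 230.3] onz [ 543.  -219.9  101. ] dep [ 543.  -219.9  101.2] rect [338.4 230.4] [24.7  5. ] 77.0 [[569.0, -208.0], 
[... 4857 characters left out ...]
] [13.4  7.3] 37.9 [[449.0, -83.0], [437.0, -60.0], [480.0, -63.0], [491.0, -86.0]]
scene wht [167, 183, 92, 64, 2055] [218.2, 216.8] onz [ 542.5 -214.7   79. ] dep [ 558.5 -225.5   94.4] rect [215.1 220.9] [42.4 89.8] 54.1 [[506.0, -317.0], [459.0, -91.0], [594.0, -133.0], [621.0, -337.0]]
scene wht [243, 251, 66, 40, 449] [273.0, 270.4] onz [ 735.5 -235.4   79. ] dep [ 680.9 -186.1    5.7] rect [273.  269.9] [19.2 68.5] 67.9 [[699.0, -289.0], [727.0, -155.0], [771.0, -179.0], [741.0, -307.0]]
scene wht [227, 268, 6, 5, 28] [229.7, 270.0] onz [ 681.1 -293.3   79. ] dep [ 631.  -258.    18.4] rect [229.5 270. ] [4. 5.] 90.0 [[674.0, -294.0], [680.0, -287.0], [688.0, -293.0], [682.0, -300.0]]
```

```bash
cat > bed.py <<'E'
from m import *
TH=np.radians(11.7); O=np.array([510.0,-76.7])
ex=np.array([np.cos(TH),np.sin(TH)]); ey=np.array([-np.sin(TH),np.cos(TH)])
def b2w(p):
    p=np.array(p,float).reshape(-1,3); return np.c_[O+p[:,:1]*ex+p[:,1:2]*ey,p[:,2]]/1e3
def w2b(P):
    P=np.array(P,float).reshape(-1,3)*1e3; d=P[:,:2]-O; return np.c_[d@ex,d@ey,P[:,2]]
def overlay(c,tag,box,f):
    im=c['frame'][:,:,::-1][box[1]:box[3],box[0]:box[2]]; im=cv2.resize(im,None,fx=f,fy=f,interpolation=cv2.INTER_CUBIC)
    def ln(pts,col):
        q=(proj(c,b2w(pts))-np.array(box[:2])+.5)*f-.5
        cv2.polylines(im,[q.round().astype(int).reshape(-1,1,2)],False,col,1)
    ln([(-75,-228,61),(75,-228,61),(75,0,61)],(0,0,255)); ln([(-75,-228,61),(-75,0,61)],(0,0,255))
    ln([(-75,0,66),(75,0,66)],(0,255,0))
    ln([(-44,130.5,63),(44,130.5,63),(44,142.5,63),(-44,142.5,63),(-44,130.5,63)],(255,0,255))
    ln([(-44,0,66),(-44,142.5,66)],(0,255,0)); ln([(44,0,66),(44,142.5,66)],(0,255,0))
    ln([(-44,0,61),(44,0,61)],(0,255,255))
    cv2.imwrite(f'pics/{tag}.png',im)
E
python3 - <<'E'
from bed import *
overlay(dict(np.load('pics/top0.npz')),'ov_t0',(130,180,390,310),3)
overlay(dict(np.load('pics/scene0.npz')),'ov_s0',(160,110,360,280),3.5)
E
```

```text
(no output)
```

View pics/ov_t0.png

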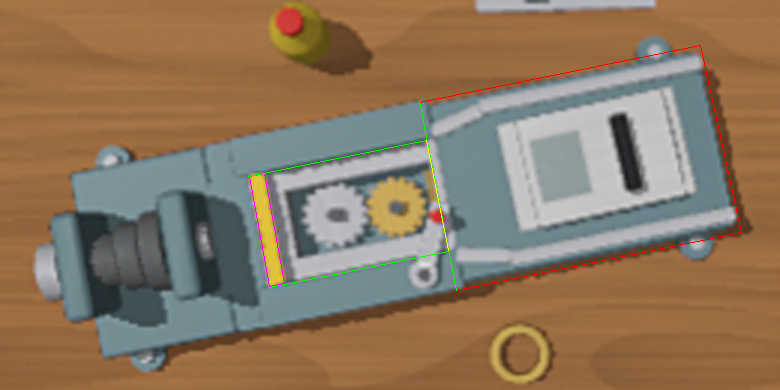

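View pics/ov_s0.png

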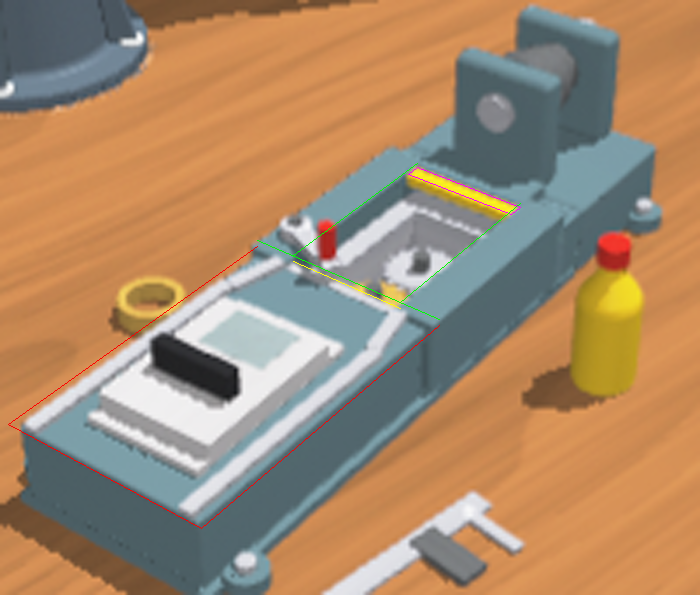

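step_arm(
  motion=[
    [[0,0,-3,16,-34,0,40],[0,0,-6,32,-68,0,26],[0,0,-9,48,-102,0,26],[0,0,-12,64,-136,0,26],[0,0,-15,80,-170,0,26],[0,0,-18,96,-204,0,26],[0,0,-21,112,-238,0,26],[0,0,-24,128,-272,0,26],[0,0,-27,144,-306,0,26],[0,0,-30,160,-340,0,26],[0,0,-30,176,-374,0,26],[0,0,-30,192,-408,0,26]],
  ],
)

```text
time_s: 1.1
position: [0.369, 0.1897, 0.4047]
tcp_rot: [[-0.0, -0.689, 0.724], [-0.0, 0.724, 0.689], [-1.0, 0.0, -0.0]]
force: [1.4, 0.3, -0.5]
opening: 0.311
```

step_arm(
  motion=[
    [[0,0,0,16,-34,0,26],[0,0,0,32,-68,0,26],[0,0,0,48,-102,0,26],[0,0,0,64,-136,0,26],[0,0,0,80,-170,0,26],[0,0,0,96,-204,0,26],[0,0,0,112,-238,0,26],[0,0,0,125,-269,0,26],[0,0,0,125,-269,-20,26],[0,0,0,125,-269,-40,26],[0,0,0,125,-269,-40,26]],
  ],
)

```text
time_s: 2.02
position: [0.4926, -0.078, 0.3615]
tcp_rot: [[-0.007, -0.688, 0.726], [0.003, 0.726, 0.688], [-1.0, 0.007, -0.003]]
force: [-0.4, 0.5, -0.3]
opening: 0.299
```

step_arm(
  motion=[
    [[0,0,0,1,0,-20,26],[0,0,0,1,0,-40,26],[0,0,0,1,0,-60,26],[0,0,0,1,0,-76,26],[0,0,0,1,0,-88,26],[0,0,0,1,0,-97,26],[0,0,0,1,0,-97,26]],
  ],
)

```text
time_s: 2.6
position: [0.4944, -0.0771, 0.2667]
tcp_rot: [[-0.003, -0.69, 0.724], [0.001, 0.724, 0.69], [-1.0, 0.003, -0.001]]
force: [0.0, -0.0, 0.3]
opening: 0.298
```

```bash
cat > z.py <<'E'
import sys
from bed import *
t=sys.argv[1]
c=cap('scene',t); b=[int(x) for x in sys.argv[2].split(',')] if len(sys.argv)>2 else (180,90,340,260)
a=c['frame'][b[1]:b[3],b[0]:b[2],::-1]; f=min(780/a.shape[1],590/a.shape[0]); A=cv2.resize(a,None,fx=f,fy=f,interpolation=cv2.INTER_CUBIC)
cv2.imwrite(f'pics/{t}z.png',A); s=bot.read_state(); print(s['time_s'],(s['position']*1e3).round(1),s['force'].round(1),w2b(s['position'])[0].round(1))
E
python3 z.py k1
```

```text
2.65 [494.7 -77.2 267.5] [ 1.   0.  -0.2] [-15.1   2.6 267.5]
```

View pics/k1z.png

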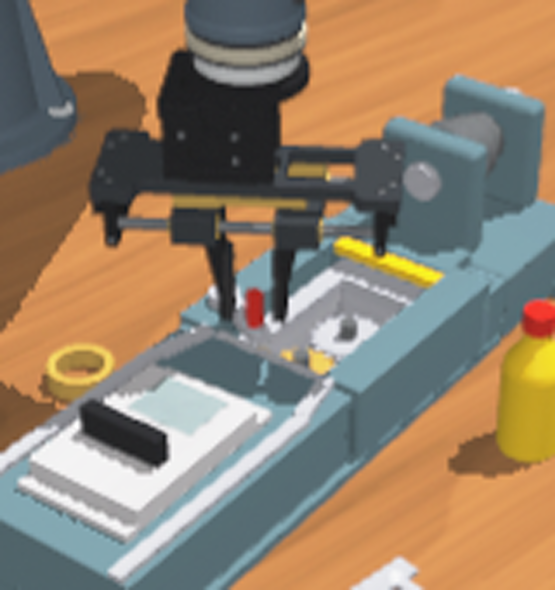

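```bash
python3 - <<'E'
from bed import *
c=np.array([494.7,-77.2]); j=np.array([.724,.69])
for i,ph in enumerate(np.linspace(25,95,12)):
    r=np.radians(ph); p=b2w((-58+46*np.cos(r),22-46*np.sin(r),0))[0,:2]*1e3-j*7*min(1,(i+1)/4)
    print(round(ph),(p-c).round(0))
E
```

```text
25 [-2. -2.]
31 [-5. -8.]
38 [ -8. -14.]
44 [-12. -19.]
50 [-15. -23.]
57 [-19. -27.]
63 [-22. -31.]
70 [-27. -33.]
76 [-31. -36.]
82 [-36. -38.]
89 [-41. -39.]
95 [-46. -40.]
```

step_arm(
  motion=[
    [[0,0,0,-2,-2,0,26],[0,0,0,-5,-8,0,26],[0,0,0,-8,-14,0,26],[0,0,0,-12,-19,0,26],[0,0,0,-15,-23,0,26],[0,0,0,-19,-27,0,26],[0,0,0,-22,-31,0,26],[0,0,0,-27,-33,0,26],[0,0,0,-31,-36,0,26],[0,0,0,-36,-38,0,26],[0,0,0,-41,-39,0,26],[0,0,0,-46,-40,0,26]],
  ],
)

```text
time_s: 3.65
position: [0.4482, -0.1176, 0.2677]
tcp_rot: [[-0.0, -0.689, 0.725], [0.0, 0.725, 0.689], [-1.0, 0.0, 0.0]]
force: [7.2, 3.2, -0.9]
opening: 0.299
```

```bash
python3 z.py k2; python3 - <<'E'
from bed import *
c=dict(np.load('pics/k2.npz'))
for s,ce,m in comps(masks(c)['red']): print(s,ce,w2b(onz(c,[ce],.0885))[0].round(1))
E
```

```text
3.7 [ 448.2 -117.6  267.7] [ 3.4  1.1 -1.2] [-68.8 -27.5 267.7]
[228, 172, 4, 10, 36] [229.3, 176.8] [-63.4 -25.3  88.5]
[331, 177, 9, 10, 77] [335.1, 181.3] [141.5 101.5  88.5]
```

View pics/k2z.png

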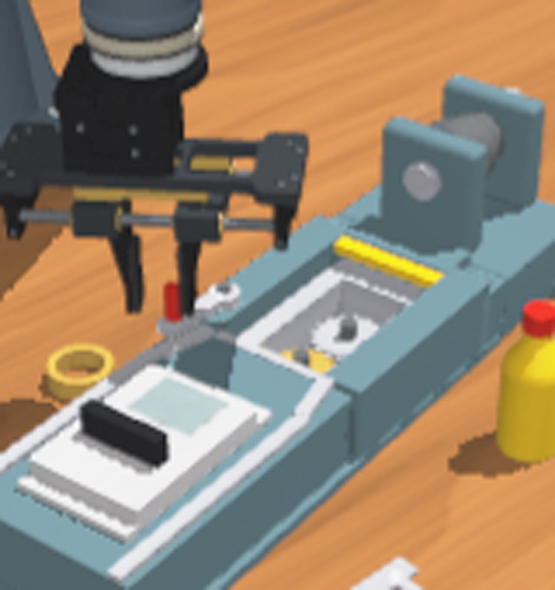

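step_arm(
  motion=[
    [[0,0,0,3,3,0,26],[0,0,0,3,3,20,26],[0,0,0,3,3,50,30],[0,0,-6,15,-15,60,30],[0,0,-12,35,-40,60,30],[0,0,-18,55,-70,60,30],[0,0,-24,75,-100,60,30],[0,0,-30,95,-122,60,30],[0,0,-32,100,-128,50,30],[0,0,-32,100,-128,30,30],[0,0,-32,100,-128,10,30],[0,0,-32,100,-128,2,30]],
  ],
)

```text
time_s: 4.7
position: [0.5474, -0.2447, 0.2667]
tcp_rot: [[-0.006, -0.201, 0.98], [0.004, 0.98, 0.201], [-1.0, 0.005, -0.006]]
force: [-0.9, 1.3, -0.4]
opening: 0.341
```

```bash
python3 z.py p1 150,90,340,260
```

```text
4.75 [ 547.2 -244.4  266.1] [-0.6  0.1 -1.1] [   2.4 -171.8  266.1]
```

View pics/p1z.png

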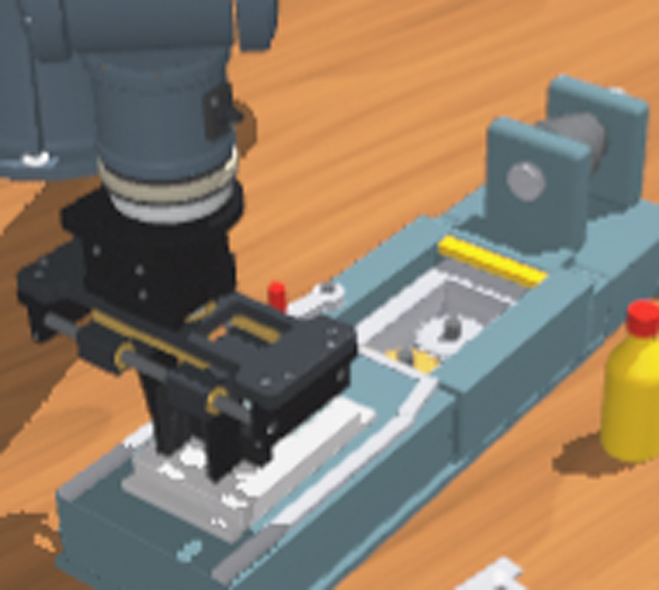

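step_arm(
  motion=[
    [[0,0,0,-1,5,5,30],[0,0,0,-2,10,6,30],[0,0,0,-4,18,6,30],[0,0,0,-5,25,6,30],[0,0,0,-7,33,6,30],[0,0,0,-8,40,6,30],[0,0,0,-10,48,6,30],[0,0,0,-11,55,6,30],[0,0,0,-13,63,6,30],[0,0,0,-14,70,6,30],[0,0,0,-16,77,6,30],[0,0,0,-17,84,6,30]],
  ],
)

```text
time_s: 5.75
position: [0.5314, -0.161, 0.2758]
tcp_rot: [[-0.001, -0.201, 0.98], [-0.0, 0.98, 0.201], [-1.0, -0.0, -0.001]]
force: [-1.4, -5.6, 3.2]
opening: 0.344
```

```bash
python3 z.py p2 150,90,340,260
```

```text
5.8 [ 531.  -159.5  275.6] [ 0.6 -2.8  2.2] [  3.7 -85.3 275.6]
```

View pics/p2z.png

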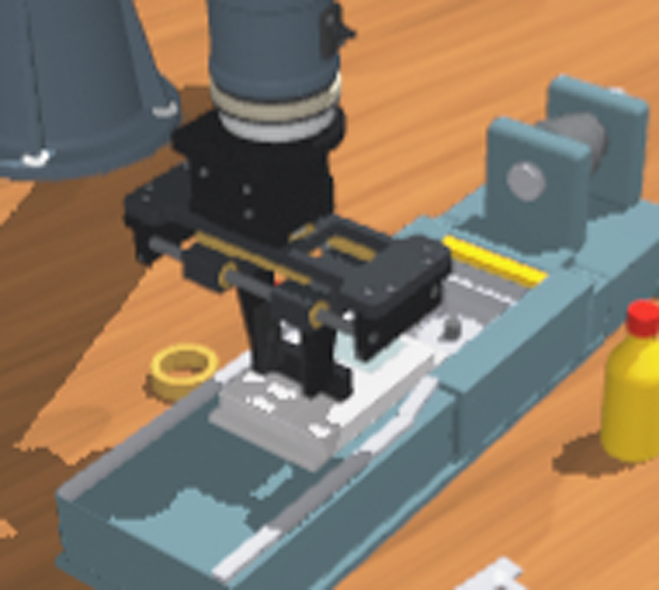

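step_arm(
  motion=[
    [[0,0,0,-2,7,0,30],[0,0,0,-4,14,0,30],[0,0,0,-6,21,0,30],[0,0,0,-8,28,0,30],[0,0,0,-10,34,0,30],[0,0,0,-11,41,0,30],[0,0,0,-12,48,0,30],[0,0,0,-14,55,0,30],[0,0,0,-16,62,0,30],[0,0,0,-17,69,-1,30],[0,0,0,-18,75,-2,30],[0,0,0,-20,82,-3,30]],
  ],
)

```text
time_s: 6.8
position: [0.5116, -0.0788, 0.2724]
tcp_rot: [[-0.0, -0.201, 0.98], [0.0, 0.98, 0.201], [-1.0, 0.0, -0.0]]
force: [1.2, -2.0, -0.3]
opening: 0.341
```

```bash
python3 z.py p3 150,90,340,260
```

```text
6.85 [510.7 -77.6 272.2] [-0.6  0.2 -0.1] [  0.5  -1.  272.2]
```

View pics/p3z.png

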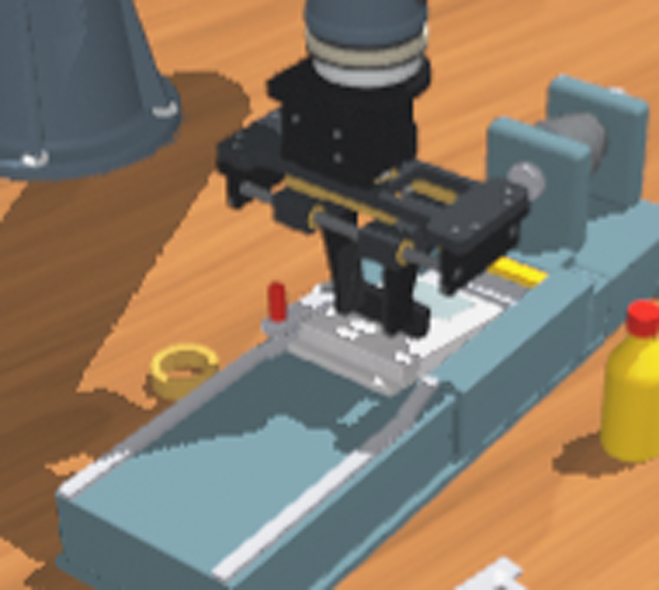

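step_arm(
  motion=[
    [[0,0,0,-1,4,-1,30],[0,0,0,-2,9,-2,30],[0,0,0,-3,14,-3,30],[0,0,0,-4,18,-4,30],[0,0,0,-5,22,-5,30],[0,0,0,-5,26,-5,30],[0,0,0,-6,29,-5,30],[0,0,0,-7,32,-5,30],[0,0,0,-7,33,-5,30]],
  ],
)

```text
time_s: 7.6
position: [0.5041, -0.0458, 0.2673]
tcp_rot: [[-0.002, -0.201, 0.98], [0.001, 0.98, 0.201], [-1.0, 0.001, -0.002]]
force: [0.2, -0.7, -0.6]
opening: 0.347
```

```bash
python3 z.py p4 190,110,320,230
```

```text
7.65 [504.1 -45.8 267.4] [ 0.7 -0.3  0.6] [  0.5  31.4 267.4]
```

View pics/p4z.png

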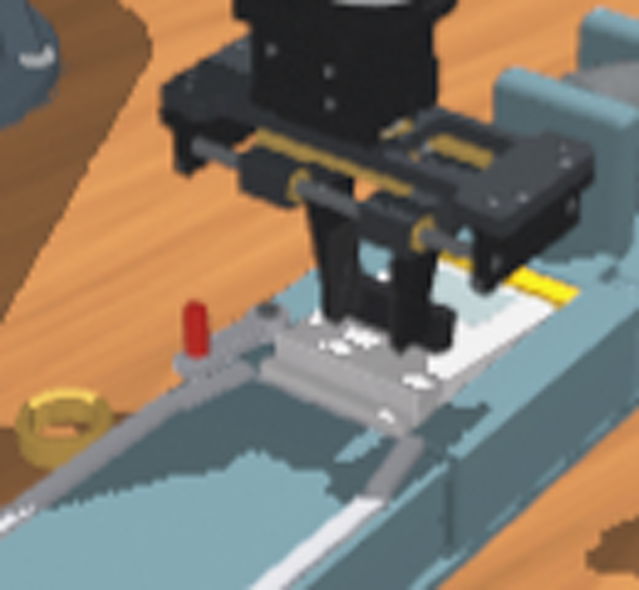

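Cover is in the well, nose approaching the lip, tail still at the deck's end. Small pushes next, watching force.

step_arm(
  motion=[
    [[0,0,0,0,1,0,30],[0,0,0,0,2,0,30],[0,0,0,-1,3,0,30],[0,0,0,-1,3,0,30]],
  ],
)

```text
time_s: 7.98
position: [0.5038, -0.0435, 0.2677]
tcp_rot: [[0.0, -0.2, 0.98], [0.0, 0.98, 0.2], [-1.0, 0.0, 0.0]]
force: [-0.1, -0.6, -1.0]
opening: 0.34
```

step_arm(
  motion=[
    [[0,0,0,0,1,0,30],[0,0,0,0,2,0,30],[0,0,0,0,2,0,30]],
  ],
)

```text
time_s: 8.23
position: [0.5037, -0.0414, 0.2678]
tcp_rot: [[-0.0, -0.2, 0.98], [0.0, 0.98, 0.2], [-1.0, 0.0, -0.0]]
force: [0.1, -1.3, -1.1]
opening: 0.341
```

```bash
python3 z.py p5 190,110,320,230
```

```text
8.2833 [503.7 -41.4 267.7] [ 0.2 -0.6 -0.5] [  1.   35.8 267.7]
```

View pics/p5z.png

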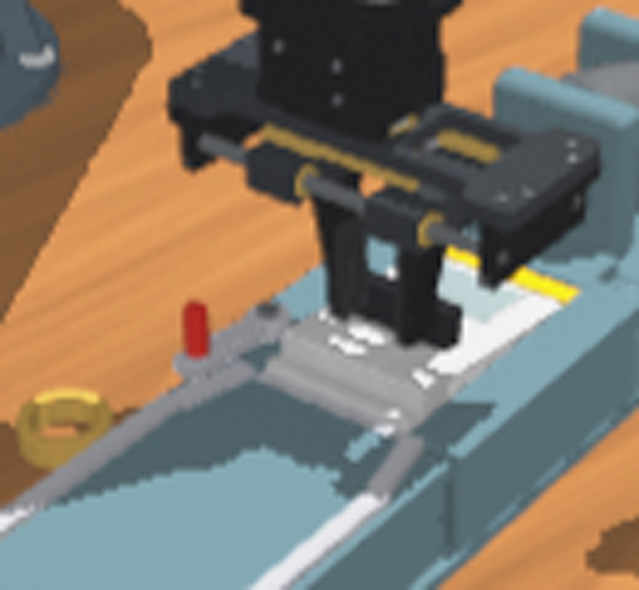

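step_arm(
  motion=[
    [[0,0,0,0,1,0,30],[0,0,0,0,2,0,30],[0,0,0,0,2,0,30]],
  ],
)

```text
time_s: 8.53
position: [0.5036, -0.0392, 0.2677]
tcp_rot: [[-0.001, -0.2, 0.98], [0.001, 0.98, 0.2], [-1.0, 0.001, -0.0]]
force: [0.8, -0.2, 0.1]
opening: 0.344
```

step_arm(
  motion=[
    [[0,0,0,0,1,0,30],[0,0,0,0,2,0,30],[0,0,0,0,2,0,30]],
  ],
)

```text
time_s: 8.78
position: [0.5039, -0.0379, 0.2678]
tcp_rot: [[0.0, -0.202, 0.979], [-0.002, 0.979, 0.202], [-1.0, -0.002, 0.0]]
force: [-0.5, -5.0, -1.6]
opening: 0.346
```

```bash
python3 z.py p6 190,110,320,230
```

```text
8.8333 [503.9 -38.  267.8] [-0.4 -4.4 -0.2] [  1.9  39.2 267.8]
```

View pics/p6z.png

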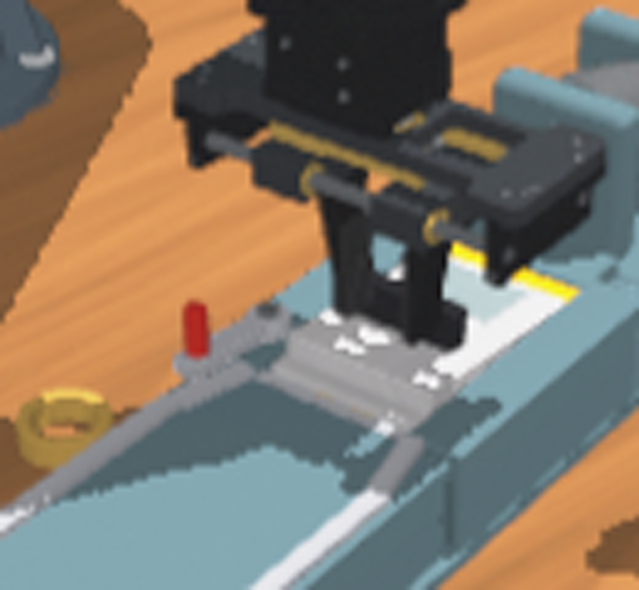

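step_arm(
  motion=[
    [[0,0,0,0,1,0,30],[0,0,0,0,2,0,30],[0,0,0,0,2,0,30]],
  ],
)

```text
time_s: 9.08
position: [0.5041, -0.037, 0.2682]
tcp_rot: [[0.001, -0.203, 0.979], [-0.004, 0.979, 0.203], [-1.0, -0.004, -0.0]]
force: [-2.2, -10.7, 0.9]
opening: 0.346
```

step_arm(
  motion=[
    [[0,0,0,1,-6,0,30],[0,0,0,2,-8,10,30],[0,0,0,2,-8,40,30],[0,0,0,10,-40,60,30],[0,0,0,17,-80,60,30],[0,0,0,25,-120,60,30],[0,0,0,33,-160,60,30],[0,0,0,33,-160,60,30]],
  ],
)

```text
time_s: 9.75
position: [0.5389, -0.2022, 0.3286]
tcp_rot: [[0.007, -0.195, 0.981], [-0.005, 0.981, 0.195], [-1.0, -0.006, 0.006]]
force: [0.9, 0.0, 0.1]
opening: 0.346
```

```bash
python3 z.py p7 190,110,320,230; python3 - <<'E'
from bed import *
c=cap('top','p7t'); overlay(c,'p7to',(200,200,330,290),6)
c=dict(np.load('pics/p7.npz'))
for z in(.085,.094):
  for s,ce,m in comps(masks(c)['blk']): 
    if 240<ce[0]<300 and 150<ce[1]<210: print(s,ce,w2b(onz(c,[ce],z))[0])
E
```

```text
9.8 [ 537.7 -199.1  328. ] [-1.   0.4 -0.1] [   2.3 -125.5  328. ]
```

View pics/p7z.png

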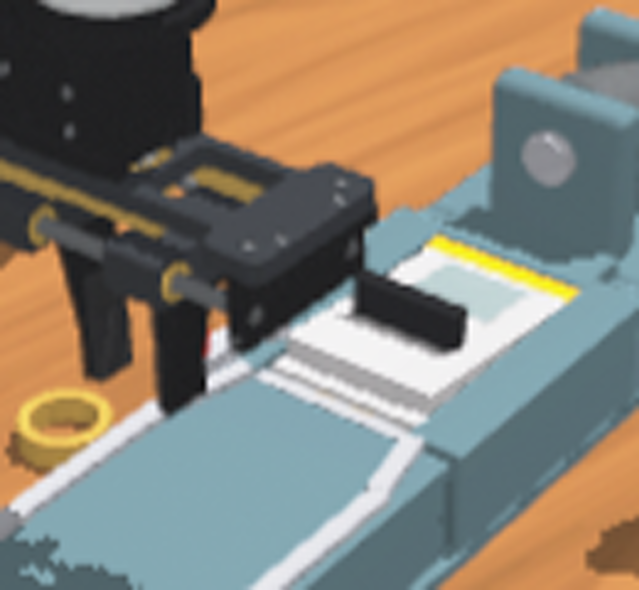

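View pics/p7to.png

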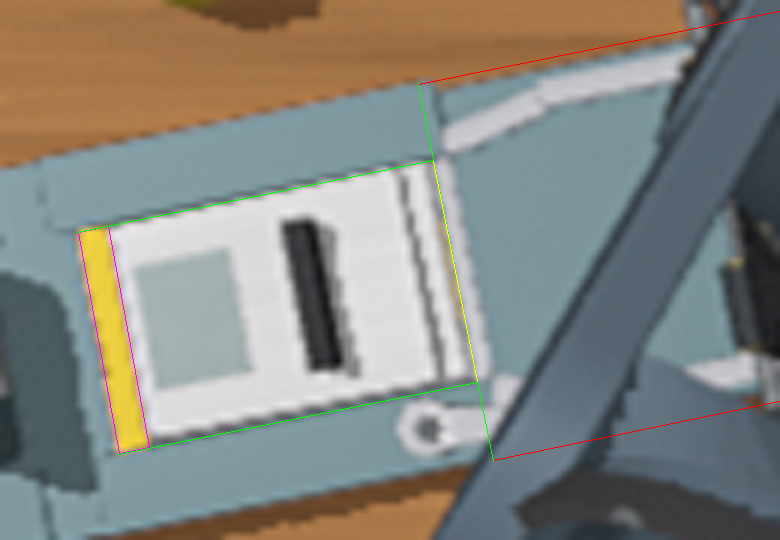

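step_arm(
  motion=[
    [[0,0,0,-7,30,0,30],[0,0,0,-14,65,0,30],[0,0,0,-22,100,0,30],[0,0,0,-28,130,0,30],[0,0,0,-32,144,-15,30],[0,0,0,-32,144,-35,30],[0,0,0,-32,144,-55,30],[0,0,0,-32,144,-66,30],[0,0,0,-32,144,-70,30],[0,0,0,-32,144,-72,30],[0,0,0,-32,144,-72,30]],
  ],
)

```text
time_s: 10.77
position: [0.5039, -0.0502, 0.2557]
tcp_rot: [[-0.002, -0.201, 0.98], [0.002, 0.98, 0.201], [-1.0, 0.002, -0.002]]
force: [-0.2, -0.4, -1.2]
opening: 0.349
```

```bash
python3 z.py p8 190,110,320,230
```

```text
10.8167 [504.5 -50.8 256.1] [ 0.6 -0.2  0.3] [-2.000e-01  2.650e+01  2.561e+02]
```

View pics/p8z.png

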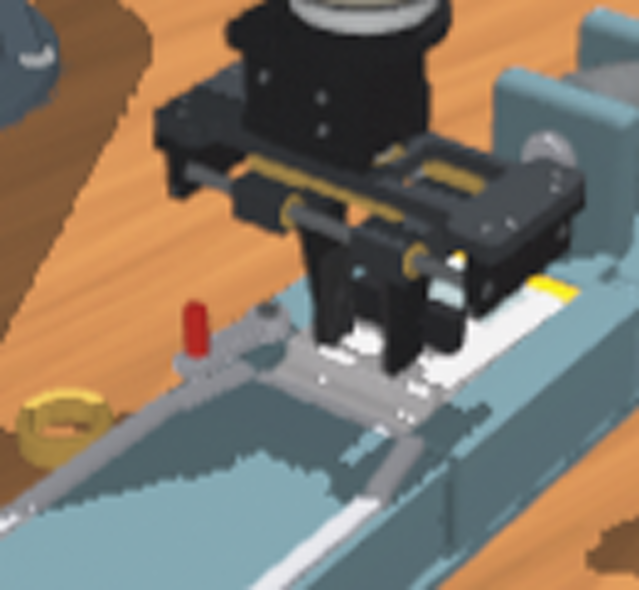

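step_arm(
  motion=[
    [[0,0,0,1,-4,0,30],[0,0,0,1,-4,-1,30],[0,0,0,1,-4,-2,30],[0,0,0,1,-4,-3,30],[0,0,0,1,-4,-4,30],[0,0,0,1,-4,-5,30],[0,0,0,1,-4,-5,30]],
  ],
)

```text
time_s: 11.4
position: [0.5057, -0.0557, 0.2507]
tcp_rot: [[0.0, -0.2, 0.98], [0.0, 0.98, 0.2], [-1.0, 0.0, 0.0]]
force: [0.1, 0.9, 0.4]
opening: 0.346
```

step_arm(
  motion=[
    [[0,0,0,0,0,-1,30],[0,0,0,0,0,-2,30],[0,0,0,0,0,-3,30],[0,0,0,0,0,-3,30]],
  ],
)

```text
time_s: 11.73
position: [0.5056, -0.0555, 0.2474]
tcp_rot: [[-0.001, -0.201, 0.98], [0.0, 0.98, 0.201], [-1.0, 0.0, -0.001]]
force: [0.5, 0.4, -0.5]
opening: 0.345
```

```bash
python3 z.py p9 190,110,320,230
```

```text
11.7833 [505.7 -55.5 247.5] [-0.1  0.2 -0. ] [1.000e-01 2.160e+01 2.475e+02]
```

View pics/p9z.png

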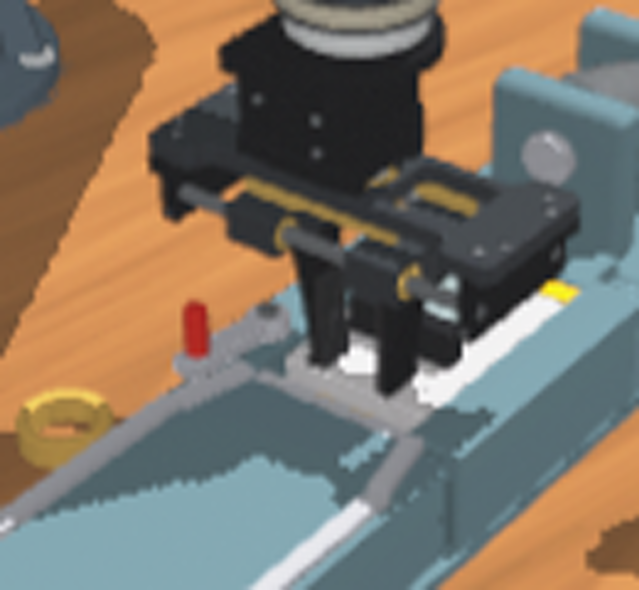

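step_arm(
  motion=[
    [[0,0,0,0,0,-1,30],[0,0,0,0,0,-2,30],[0,0,0,0,0,-3,30],[0,0,0,0,0,-3,30]],
  ],
)

```text
time_s: 12.12
position: [0.5058, -0.0555, 0.2456]
tcp_rot: [[0.0, -0.201, 0.98], [-0.0, 0.98, 0.201], [-1.0, -0.0, 0.0]]
force: [-1.5, 0.1, 8.5]
opening: 0.348
```

step_arm(
  motion=[
    [[0,0,0,0,0,-1,30],[0,0,0,0,0,-2,30],[0,0,0,0,0,-2,30]],
  ],
)

```text
time_s: 12.37
position: [0.5057, -0.0555, 0.2455]
tcp_rot: [[0.001, -0.201, 0.98], [-0.001, 0.98, 0.201], [-1.0, -0.001, 0.001]]
force: [-4.5, 1.5, 23.5]
opening: 0.34
```

step_arm(
  motion=[
    [[0,0,0,0,0,4,30],[0,0,0,0,0,20,30],[0,0,0,0,0,50,30],[0,0,0,5,-30,80,30],[0,0,0,13,-70,80,30],[0,0,0,22,-110,80,30],[0,0,0,30,-150,80,30],[0,0,0,30,-150,80,30]],
  ],
)

```text
time_s: 13.03
position: [0.538, -0.2128, 0.3238]
tcp_rot: [[0.007, -0.196, 0.981], [-0.007, 0.981, 0.196], [-1.0, -0.009, 0.006]]
force: [0.2, -0.6, 1.1]
opening: 0.342
```

```bash
python3 z.py q1 190,110,320,230; python3 - <<'E'
from bed import *
c=cap('top','q1t'); overlay(c,'q1to',(200,200,330,290),6)
c=dict(np.load('pics/q1.npz'))
# depth on cover top along centre
P=b2w([(20,y,63) for y in (16,22,28,34,64,80,100,120)]); 
uv=proj(c,P); print(w2b(dep(c,uv)).round(1).tolist())
c=dict(np.load('pics/p7.npz')); print(w2b(dep(c,uv)).round(1).tolist())
for t in('p7t','q1t'):
  c=dict(np.load(f'pics/{t}.npz')); uv=proj(c,P); print(w2b(dep(c,uv))[:,2].round(1).tolist())
E
```

```text
13.0833 [ 536.7 -209.6  323. ] [-0.  -0.4  0.1] [  -0.8 -135.5  323. ]
[[17.3, 19.6, 59.7], [16.9, 26.2, 59.3], [16.3, 33.0, 58.5], [19.0, 35.4, 61.8], [30.2, 49.4, 75.4], [19.2, 81.2, 62.0], [18.6, 102.1, 61.3], [18.7, 122.0, 61.4]]
[[22.8, 12.2, 66.4], [27.9, 11.3, 72.5], [29.2, 15.5, 74.1], [26.6, 24.9, 71.0], [33.0, 45.4, 78.8], [24.8, 73.1, 68.7], [23.0, 95.5, 66.7], [19.5, 120.7, 62.4]]
[75.2, 70.7, 74.9, 74.0, 93.2, 69.8, 65.2, 64.4]
[64.9, 62.1, 61.6, 60.8, 61.1, 64.6, 64.3, 67.1]
```

View pics/q1z.png

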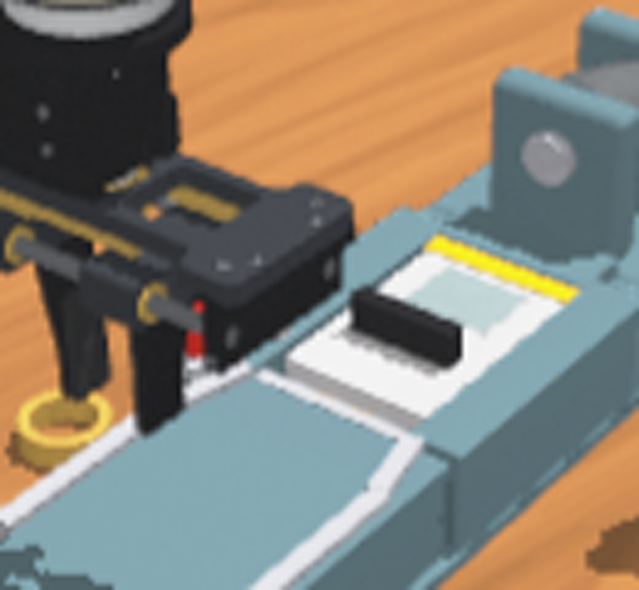

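View pics/q1to.png

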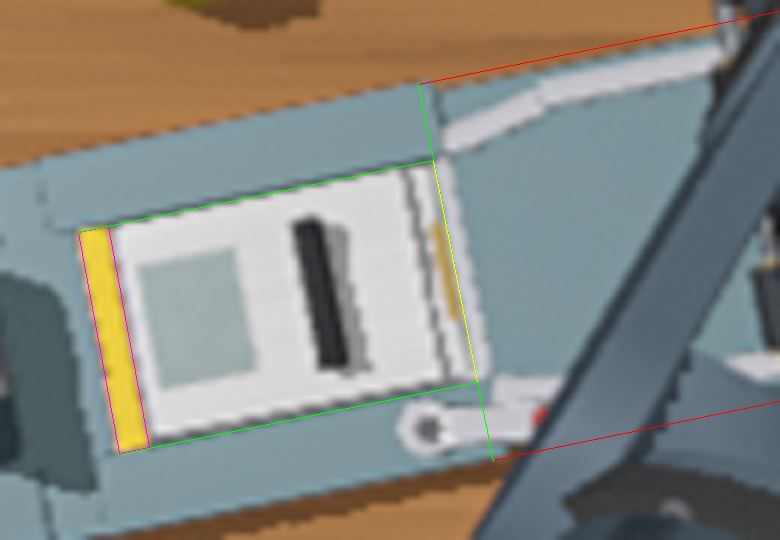

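```bash
python3 - <<'E'
from bed import *
c=dict(np.load('pics/q1t.npz'))
for s,ce,m in comps(masks(c)['red'],4):
    print(ce,s[4],w2b(onz(c,[ce],.1015))[0].round(1))
s=bot.read_state(); print((s['position']*1e3).round(1), (b2w((-61,-24,272))*1e3).round(1))
E
```

```text
[226.2, 186.8] 60 [151.4  84.3 101.5]
[ 535.7 -207.2  322.5] [[ 455.1 -112.6  272. ]]
```

step_arm(
  motion=[
    [[0,0,5,-15,20,0,30],[0,0,10,-35,45,0,30],[0,0,15,-55,65,0,30],[0,0,20,-75,85,0,30],[0,0,20,-81,93,0,30],[0,0,20,-81,93,0,30],[0,0,20,-81,93,-10,30]],
  ],
)

```text
time_s: 13.72
position: [0.4558, -0.1121, 0.3142]
tcp_rot: [[0.005, -0.523, 0.852], [-0.003, 0.852, 0.524], [-1.0, -0.005, 0.003]]
force: [0.4, -0.8, 0.8]
opening: 0.342
```

```bash
python3 z.py r1 190,110,320,230;python3 -c "
from bed import *
c=dict(np.load('pics/r1.npz'))
for s,ce,m in comps(masks(c)['red'],4): print(s,ce,w2b(onz(c,[ce],.0885))[0].round(1))"
```

```text
13.7667 [ 455.8 -112.5  312.1] [ 0.6 -0.5 -0.3] [-60.4 -24.1 312.1]
[228, 172, 4, 10, 40] [229.5, 176.5] [-63.8 -24.1  88.5]
[331, 177, 9, 10, 77] [335.1, 181.3] [141.5 101.5  88.5]
```

View pics/r1z.png

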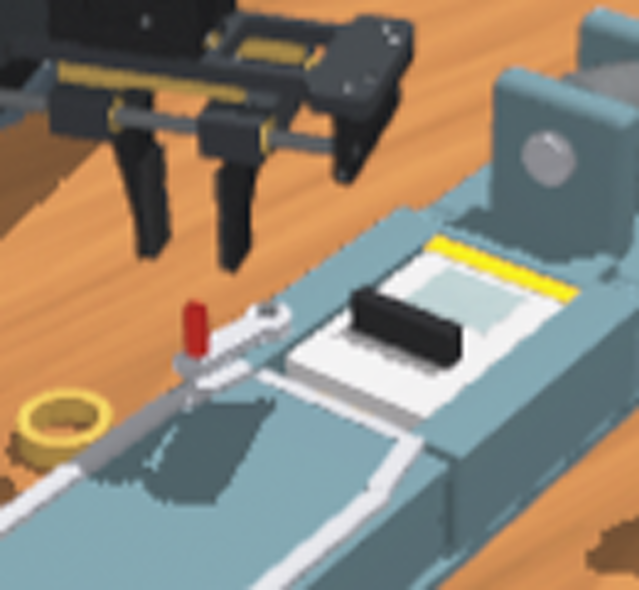

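step_arm(
  motion=[
    [[0,0,0,-2,0,-15,30],[0,0,0,-2,0,-30,30],[0,0,0,-2,0,-40,30],[0,0,0,-2,0,-40,30]],
  ],
)

```text
time_s: 14.1
position: [0.4535, -0.1131, 0.2712]
tcp_rot: [[-0.002, -0.522, 0.853], [0.001, 0.853, 0.522], [-1.0, 0.002, -0.001]]
force: [0.5, 0.5, 0.1]
opening: 0.344
```

```bash
python3 z.py r2 190,110,320,230; python3 - <<'E'
from bed import *
s=bot.read_state(); c=s['position'][:2]*1e3
for i,ph in enumerate(np.linspace(88,0,17)):
    r=np.radians(ph); a=20+min(55,(i+1)*3.5); j=np.array([np.cos(np.radians(a)),np.sin(np.radians(a))]); lag=9*min(1,(i+1)/4)
    p=b2w(np.r_[np.array([-58+46*np.cos(r),22-46*np.sin(r)])+j*lag,0])[0,:2]*1e3
    print(i+1,round(ph),round(a-20,1),(p-c).round(0))
E
```

```text
14.15 [ 453.6 -113.1  272. ] [-0.2 -1.  -0.4] [-62.6 -24.2 272. ]
1 88 3.5 [8. 3.]
2 82 7.0 [14.  6.]
3 77 10.5 [19.  9.]
4 72 14.0 [25. 13.]
5 66 17.5 [28. 16.]
6 60 21.0 [31. 19.]
7 55 24.5 [34. 22.]
8 50 28.0 [36. 26.]
9 44 31.5 [38. 30.]
10 38 35.0 [40. 34.]
11 33 38.5 [41. 38.]
12 28 42.0 [42. 42.]
13 22 45.5 [42. 47.]
14 16 49.0 [42. 51.]
15 11 52.5 [42. 56.]
16 6 55 [41. 60.]
17 0 55 [41. 65.]
```

View pics/r2z.png

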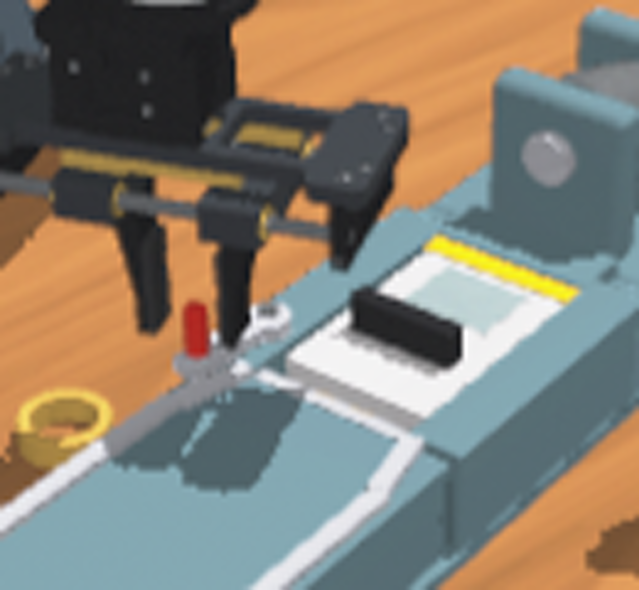

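step_arm(
  motion=[
    [[0,0,3.5,8,3,0,30],[0,0,7,14,6,0,30],[0,0,10.5,19,9,0,30],[0,0,14,25,13,0,30],[0,0,17.5,28,16,0,30],[0,0,21,31,19,0,30],[0,0,24.5,34,22,0,30],[0,0,28,36,26,0,30],[0,0,31.5,38,30,0,30],[0,0,35,40,34,0,30],[0,0,38.5,41,38,0,30],[0,0,42,42,42,0,30]],
  ],
)

```text
time_s: 15.15
position: [0.4965, -0.0714, 0.2739]
tcp_rot: [[0.005, -0.96, 0.28], [-0.003, 0.28, 0.96], [-1.0, -0.005, -0.001]]
force: [0.9, -2.4, -0.2]
opening: 0.343
```

```bash
python3 z.py r3 190,110,320,230
```

```text
15.2 [496.4 -70.8 273.9] [ 0.8 -0.5 -0.1] [-12.1   8.6 273.9]
```

View pics/r3z.png

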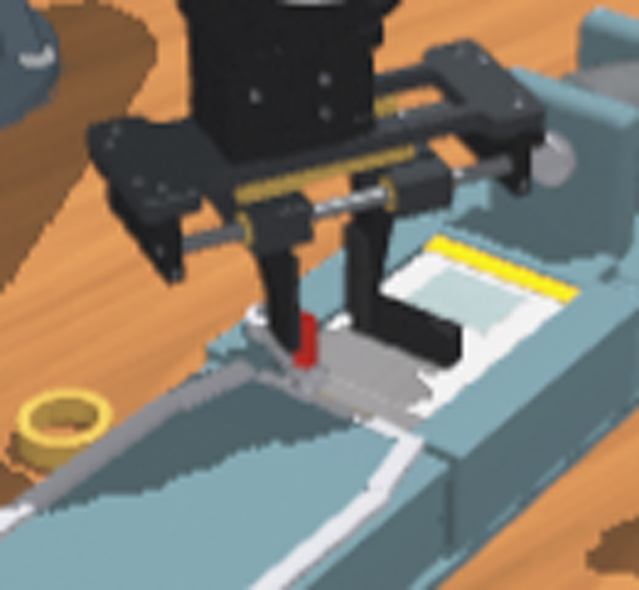

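step_arm(
  motion=[
    [[0,0,3.5,0,5,0,30],[0,0,7,0,9,0,30],[0,0,10,0,14,0,30],[0,0,13,-1,18,0,30],[0,0,13,-1,21,0,30],[0,0,13,-1,23,0,30],[0,0,13,-1,23,0,30]],
  ],
)

```text
time_s: 15.78
position: [0.4944, -0.0477, 0.2733]
tcp_rot: [[0.002, -0.998, 0.061], [-0.001, 0.061, 0.998], [-1.0, -0.002, -0.001]]
force: [1.6, -2.0, 1.3]
opening: 0.344
```

step_arm(
  motion=[
    [[0,0,0,0,1,0,30],[0,0,0,0,2,0,30],[0,0,0,0,2,0,30]],
  ],
)

```text
time_s: 16.03
position: [0.4945, -0.0469, 0.2732]
tcp_rot: [[0.002, -0.998, 0.059], [-0.003, 0.059, 0.998], [-1.0, -0.002, -0.003]]
force: [-0.3, -8.1, 1.5]
opening: 0.345
```

step_arm(
  motion=[
    [[0,0,0,0,1,0,30],[0,0,0,0,2,0,30],[0,0,0,0,2,0,30]],
  ],
)

```text
time_s: 16.28
position: [0.4945, -0.0461, 0.2732]
tcp_rot: [[0.002, -0.998, 0.058], [-0.006, 0.058, 0.998], [-1.0, -0.002, -0.006]]
force: [-1.8, -13.8, 0.6]
opening: 0.346
```

step_arm(
  motion=[
    [[0,0,0,0,-6,0,30],[0,0,0,0,-11,0,30],[0,0,0,0,-11,10,30],[0,0,0,0,-11,40,30],[0,0,0,0,-11,75,30],[0,0,0,0,-40,110,30],[0,0,0,0,-75,120,30],[0,0,0,0,-110,120,30],[0,0,0,0,-150,120,30],[0,0,0,0,-190,120,30],[0,0,0,0,-190,120,30],[0,0,0,0,-190,120,30]],
  ],
)

```text
time_s: 17.28
position: [0.4934, -0.2351, 0.3931]
tcp_rot: [[0.0, -0.998, 0.064], [0.001, 0.064, 0.998], [-1.0, -0.0, 0.001]]
force: [0.3, 1.0, 0.3]
opening: 0.349
```

```bash
python3 z.py f1 170,110,360,280; python3 - <<'E'
from bed import *
c=cap('top','f1t'); overlay(c,'f1to',(200,160,330,300),4)
for n in('f1t','f1'):
  c=dict(np.load(f'pics/{n}.npz'))
  for s,ce,m in comps(masks(c)['red'],4): print(n,s,ce,w2b(onz(c,[ce],.1015 if n=='f1t' else .0885))[0].round(1))
c=dict(np.load('pics/f1t.npz')); P=b2w([(20,y,63) for y in (16,22,28,34,64,80,100,120)]); print(w2b(dep(c,proj(c,P)))[:,2].round(1))
c=dict(np.load('pics/f1.npz'));print(w2b(dep(c,proj(c,P)))[:,2].round(1))
E
```

```text
17.3333 [ 493.2 -233.6  392.8] [ 0.5  0.  -0.5] [ -48.2 -150.2  392.8]
f1t [222, 183, 9, 9, 60] [226.2, 186.8] [151.4  84.3 101.5]
f1t [265, 250, 4, 4, 10] [266.5, 251.5] [-11.6  22.1 101.5]
f1 [258, 170, 5, 11, 42] [260.0, 174.3] [-12.9  24.1  88.5]
f1 [331, 177, 9, 10, 77] [335.1, 181.3] [141.5 101.5  88.5]
[60.2 62.8 64.5 60.9 59.7 65.  64.3 61.6]
[60.8 62.1 60.  65.  75.6 63.  64.  62.9]
```

View pics/f1z.png

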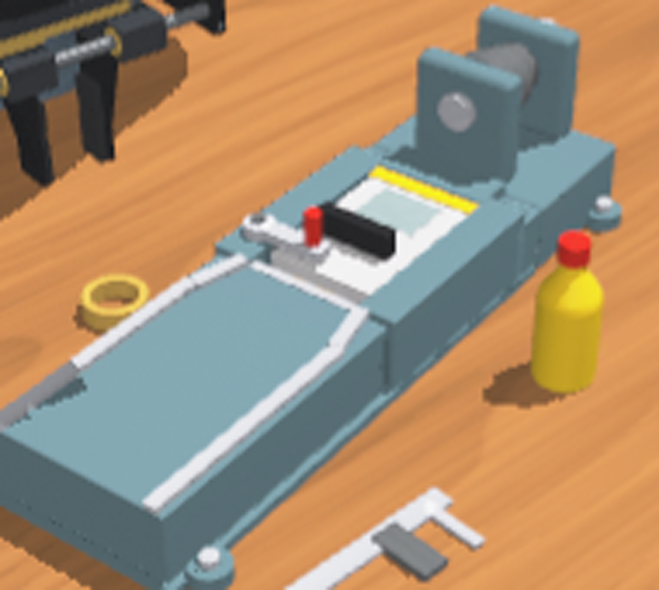

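View pics/f1to.png

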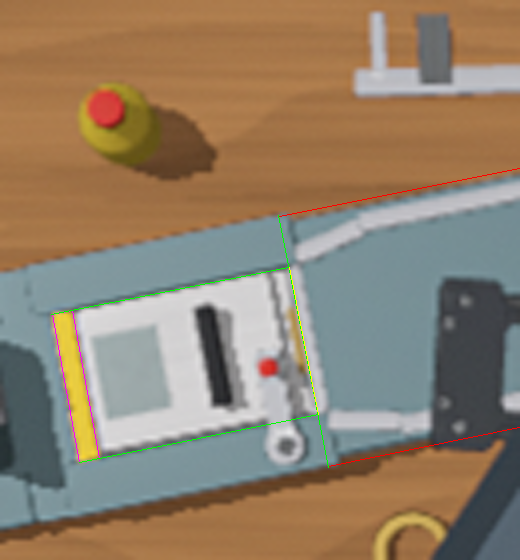

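The knob measures (-11.6, 22.1) in bed coordinates; the locked position is (-12, 22). The cover lies flat with the brass catch over its back flange, and the bottle, caliper and bush have not moved. Handing in.

```bash
python3 -c "
from rig import bot
print(bot.hand_in())"
```

```text
the job is handed in; nothing more can be done
None
```

The gear well is closed and the job is handed in, at about 17 s of the 64 s allowed.

**What I did:**
1. I swung the lock bar out to about 1.65 rad.
2. I pushed the cover from behind its rib until its front met the end wall under the lip, where the push force rose to about 11 N.
3. I pressed the back end down to about 63 mm above the bench, where it bottomed out firmly at 23 N.
4. I swung the bar back against its stop, at about 14 N.

**Last checks:**
- **Lock bar:** the top camera puts the knob at (-11.6, 22.1) mm in bed coordinates; fully locked is (-12, 22). The scene camera differs by about 2 mm, which is within its calibration.
- **Cover:** its top is level at about 60–65 mm (63 expected), with the scatter from depth noise. One scene-camera reading gave 76 mm; that point falls on the rib.
- **Catch:** the brass nose shows over the cover's back flange. I did not see the snap itself as a force peak: readings come only at the end of each move, and it had already gone down by then.
- **Other objects:** the oil bottle, the caliper and the bush look undisturbed, and the arm ended clear of everything.

My estimate of the bed's position along its length may be 1–2 mm off. I stopped each push on force, so this did not affect the result.

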